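Reverse a row of sample bottles into the second rack

ROBOT

A 7-joint arm with a two-finger parallel gripper is mounted at the origin on a cart in front of the work surface, level with it; the furniture and walls round the work are solid. World frame = base frame: x ahead of the robot, y to its left, z up, the work surface at z = 0. Lengths are in m, angles in degrees, forces in N, time in s.
With the tool pointing down it reaches from about 0.35 to 0.9 m from the base axis. Payload 8.1 kg.
Tool frame: the origin (TCP) lies midway between the tips of the shut fingers; the grasp point (between the pads) lies 19 mm behind it (robot.tcp_to_grasp is the distance from the TCP to the grasp point, in m); z points along the fingers, y is the line along which they close (so a half turn about z gives the same grasp; the last joint's range is limited). The gripper opens to 85 mm and grips with 20 to 120 N. Pads are 22 mm wide; open, the fingers measure 114 mm over their backs; the gripper's body (76 mm by 85 mm) begins 54 mm behind the grasp point. The pads swing forward as they close: fully open they stand 13 mm farther back than shut.
Start: joints at [-76.582, 24.895, 1.432, 90.138, -0.665, 64.973, -4.303], TCP at [0.207, 0.59, 0.231] pointing down, gripper open.
Joint ranges: [-149.89, 149.89], [-25.12, 119.58], [-72.63, 75.52], [4.76, 147.25], [-75.54, 255.54], [6.69, 114.76], [-157.13, 157.13]. Speed limits (degrees/s): [127.2, 127.2, 172.46, 172.46, 180, 180, 180].

INTERFACE

Orientations are given as [roll, pitch, yaw] about the fixed x, y, z axes, in that order (R = Rz(yaw) Ry(pitch) Rx(roll)).
In Python, from workcell import robot gives the robot as it stands. The module is installed in compiled form; this text tells all that it offers.
- The arm moves only by the tool send_rows, never from a script. Its argument "steps" is a list of rows, each a list of 3 entries, a list of its own where there are three numbers: the shift along the world's x, y, z as a fraction of full scale, then the turn, a rotation vector about the world's x, y, z as a fraction of full scale, then the opening, from 0 (shut) to 1 (fully open). In form: [[[x, y, z], [rx, ry, rz], fingers], ...]. A call has 1 to 20 rows; each row shifts and turns the commanded pose from where the row before left it; what a row does not reach is not made up. Full scale, the value 1, is 0.025 m for a shift and 6 degrees for a turn. A row lasts 1/10 s, in which the tool goes at most 50 mm and 8.59 degrees, less where a joint would pass 70% of its speed; a pose out of reach is approached as far as the arm can. A call with a number of a shift or a turn outside -1 to 1 is refused whole. A call with a gripper value outside its range is refused whole. The fingers move at their own pace and stop on an object; the grip force is fixed at half the most. Time passes only in rows, so rows that do not move let the fingers close. It gives the time, the measured TCP pose, the force, the opening and the grip force at its end, in the units of the state.
- robot.read_state(): the state, without advancing time (a new reading comes with each control period).
- robot.read_camera(name): name is "scene" or "top" or "wrist"; returns a dict with "frame" (400x640x3 uint8, blue, green, red), "z_map" (400x640 float32, m along the optical axis (not along the pixel's ray), 0 where there is no reading), "vfov" (degrees; the focal length in pixels is half the picture's height over the tangent of half this angle, whatever the lens; pixels are square), "cx", "cy" (the principal point, pixels), "R" (3x3) and "t" (3): a world point X has camera coordinates R X + t. Camera axes: x right, y down, z forward; pixel columns grow to the right and rows downward; lengths in m; the calibration is good to about 2 mm. A picture is of the moment at which its call begins.
- robot.job_done(): hands the job in; it is judged then, once.
The state is a dict: "time_s": time; "q": joint angles; "qd": joint speeds; "joint_efforts": joint torques, N m; "eef_pos": TCP position; "ee_rot": TCP orientation; "wrist_force": force on the tool from outside, world axes, zero at the start; "wrist_torque": the same for the moment, N m; "gripper_width": finger opening in m; "grip_force": force on a finger pad.
Only numpy, scipy, OpenCV 4.12 (cv2) and the standard library are available. Lean on these libraries where they do the work, as an engineer would, in place of code of your own. Each camera call takes 0.05 s, during which the arm holds its last target. There are 200 camera calls.

TASK

Move the four colour-capped sample bottles from the white rack into the purple rack in reverse order, counting in each rack from the end with the orange grip bar: the bottle that stands first, next to the white rack's orange bar, goes to the last place of the purple rack, farthest from its orange bar, the second goes to the third place, and so on. Keep the bottles upright and leave each standing fully down in its place.

Things in the scene. Friction and masses are not known exactly. Their poses are not given: they have to be found in the camera images.
- red_bottle_centre (a point): Cream round sample bottle with red cap: body 56 mm, cap 50 mm diameter, 97 mm tall, about 0.1 kg. This point is its centre, 48.5 mm above its underside; z is its upward axis. Grip it from above round the body at this height or round the cap, fingers closing along the white rack's x axis (bottles are 20 mm apart in the row).
- yellow_bottle_centre (a point): Cream round sample bottle with yellow cap: body 56 mm, cap 50 mm diameter, 97 mm tall, about 0.1 kg. This point is its centre, 48.5 mm above its underside; z is its upward axis. Grip it from above round the body at this height or round the cap, fingers closing along the white rack's x axis (bottles are 20 mm apart in the row).
- green_bottle_centre (a point): Cream round sample bottle with green cap: body 56 mm, cap 50 mm diameter, 97 mm tall, about 0.1 kg. This point is its centre, 48.5 mm above its underside; z is its upward axis. Grip it from above round the body at this height or round the cap, fingers closing along the white rack's x axis (bottles are 20 mm apart in the row).
- blue_bottle_centre (a point): Cream round sample bottle with blue cap: body 56 mm, cap 50 mm diameter, 97 mm tall, about 0.1 kg. This point is its centre, 48.5 mm above its underside; z is its upward axis. Grip it from above round the body at this height or round the cap, fingers closing along the white rack's x axis (bottles are 20 mm apart in the row).
- white_rack: White low rack, fixed, 80 x 308 mm, any yaw. Four 72 x 72 mm places in a row, centres at its y = +114, +38, -38, -114 mm (x = 0), floor 4 mm up; walls 24 mm high, 4 mm thick. An orange grip bar (46 x 11 mm, 32 mm high) on a short flange (to y = +172 mm) marks the +y end; the -y end is plain. Origin: middle of the underside; z up. Holds the bottles at first; coloured tags on its -x side.
- purple_rack: Purple low rack, fixed, 80 x 308 mm, any yaw. Four 72 x 72 mm places in a row, centres at its y = +114, +38, -38, -114 mm (x = 0), floor 4 mm up; walls 24 mm high, 4 mm thick. An orange grip bar (46 x 11 mm, 32 mm high) on a short flange (to y = +172 mm) marks the +y end; the -y end is plain. Origin: middle of the underside; z up. It is empty at the start.
- red_tag: Red tag fixed on the -x side of the white rack, marking where the red-capped bottle stands at first; it stays there. Flat tongue 46 mm along the row, 18 mm wide, top 23 mm up. Origin: on the worktop under its middle, 49.5 mm from the row's centre line; axes as the white rack's.
- yellow_tag: Yellow tag fixed on the -x side of the white rack, marking where the yellow-capped bottle stands at first; it stays there. Flat tongue 46 mm along the row, 18 mm wide, top 23 mm up. Origin: on the worktop under its middle, 49.5 mm from the row's centre line; axes as the white rack's.
- green_tag: Green tag fixed on the -x side of the white rack, marking where the green-capped bottle stands at first; it stays there. Flat tongue 46 mm along the row, 18 mm wide, top 23 mm up. Origin: on the worktop under its middle, 49.5 mm from the row's centre line; axes as the white rack's.
- blue_tag: Blue tag fixed on the -x side of the white rack, marking where the blue-capped bottle stands at first; it stays there. Flat tongue 46 mm along the row, 18 mm wide, top 23 mm up. Origin: on the worktop under its middle, 49.5 mm from the row's centre line; axes as the white rack's.
Things that resemble listed ones, but are neither listed nor needed, are in the scene too. Leave any black look-alike of the part that bears blue_bottle_centre alone.

How it is judged (in metres and radians):
At the end, for the whole second after the job is handed in: Each bottle is at rest, upright (within 0.1 rad) and seated (height within 5 mm) in the purple rack, within 14 mm of its place's centre along and across the rack. A bottle that started at y in the white rack (shown by its tag) is at -y in the purple rack (((y of red_tag in the frame of white_rack between 0.094 and 0.134 m and y of red_bottle_centre in the frame of purple_rack between -0.128 and -0.1 m) or (y of red_tag in the frame of white_rack between 0.018 and 0.058 m and y of red_bottle_centre in the frame of purple_rack between -0.052 and -0.024 m) or (y of red_tag in the frame of white_rack between -0.058 and -0.018 m and y of red_bottle_centre in the frame of purple_rack between 0.024 and 0.052 m) or (y of red_tag in the frame of white_rack between -0.134 and -0.094 m and y of red_bottle_centre in the frame of purple_rack between 0.1 and 0.128 m)) and x of red_bottle_centre in the frame of purple_rack between -0.014 and 0.014 m and z of red_bottle_centre in the frame of purple_rack between 0.0475 and 0.0575 m and angle between each of red_bottle_centre, yellow_bottle_centre, green_bottle_centre, blue_bottle_centre's own z axis and vertical below 0.1 rad and linear speed of each of red_bottle, yellow_bottle, green_bottle, blue_bottle below 0.02 m/s and ((y of yellow_tag in the frame of white_rack between 0.094 and 0.134 m and y of yellow_bottle_centre in the frame of purple_rack between -0.128 and -0.1 m) or (y of yellow_tag in the frame of white_rack between 0.018 and 0.058 m and y of yellow_bottle_centre in the frame of purple_rack between -0.052 and -0.024 m) or (y of yellow_tag in the frame of white_rack between -0.058 and -0.018 m and y of yellow_bottle_centre in the frame of purple_rack between 0.024 and 0.052 m) or (y of yellow_tag in the frame of white_rack between -0.134 and -0.094 m and y of yellow_bottle_centre in the frame of purple_rack between 0.1 and 0.128 m)) and x of yellow_bottle_centre in the frame of purple_rack between -0.014 and 0.014 m and z of yellow_bottle_centre in the frame of purple_rack between 0.0475 and 0.0575 m and ((y of green_tag in the frame of white_rack between 0.094 and 0.134 m and y of green_bottle_centre in the frame of purple_rack between -0.128 and -0.1 m) or (y of green_tag in the frame of white_rack between 0.018 and 0.058 m and y of green_bottle_centre in the frame of purple_rack between -0.052 and -0.024 m) or (y of green_tag in the frame of white_rack between -0.058 and -0.018 m and y of green_bottle_centre in the frame of purple_rack between 0.024 and 0.052 m) or (y of green_tag in the frame of white_rack between -0.134 and -0.094 m and y of green_bottle_centre in the frame of purple_rack between 0.1 and 0.128 m)) and x of green_bottle_centre in the frame of purple_rack between -0.014 and 0.014 m and z of green_bottle_centre in the frame of purple_rack between 0.0475 and 0.0575 m and ((y of blue_tag in the frame of white_rack between 0.094 and 0.134 m and y of blue_bottle_centre in the frame of purple_rack between -0.128 and -0.1 m) or (y of blue_tag in the frame of white_rack between 0.018 and 0.058 m and y of blue_bottle_centre in the frame of purple_rack between -0.052 and -0.024 m) or (y of blue_tag in the frame of white_rack between -0.058 and -0.018 m and y of blue_bottle_centre in the frame of purple_rack between 0.024 and 0.052 m) or (y of blue_tag in the frame of white_rack between -0.134 and -0.094 m and y of blue_bottle_centre in the frame of purple_rack between 0.1 and 0.128 m)) and x of blue_bottle_centre in the frame of purple_rack between -0.014 and 0.014 m and z of blue_bottle_centre in the frame of purple_rack between 0.0475 and 0.0575 m); the robot touches nothing.
It fails at once if a bottle is tipped by more than 0.7 rad (angle between any of red_bottle_centre, yellow_bottle_centre, green_bottle_centre, blue_bottle_centre's own z axis and vertical above 0.7 rad).
It also fails if it takes over 112 s, if anything falls off the work surface, if the arm or the gripper's body presses on something with over 40 N, if the wrist force passes 120 N, or if a joint passes its speed limit or range.

## Working session

There is one attempt and no reset: what is moved stays moved. The work goes in short steps, Python scripts to look and compute and a tool call to move; the robot and the scene stay as the last step left them, time stands still between calls to the robot, and variables do not carry over. Pictures are saved under pics/ and viewed, at most 14 in all, crops included, and the job is handed in when it is done.

Besides the shell and the picture viewer there is one more tool, called after "Request:" as name([rows], argument=value, ...), one row to a line, values as JSON. send_rows: Moves the arm, as the interface text tells. Its arguments: {"type":"object","properties":{"steps":{"type":"array"}},"required":["steps"]}

```bash
mkdir -p pics
cat > h.py <<'E'
import numpy as np, cv2
from workcell import robot
def cam(n):
    c=robot.read_camera(n); c['f']=200/np.tan(np.radians(c['vfov'])/2); return c
def cloud(c):
    v,u=np.mgrid[0:400,0:640]; z=c['z_map']
    P=np.stack([(u-c['cx'])/c['f']*z,(v-c['cy'])/c['f']*z,z],-1)
    return (P-np.array(c['t']))@np.array(c['R'])
def ray(c,u,v,h):
    R=np.array(c['R']);o=-R.T@np.array(c['t']);d=R.T@np.array([(u-c['cx'])/c['f'],(v-c['cy'])/c['f'],1])
    return o+d*(h-o[2])/d[2]
E
python3 - <<'E'
from h import *
a=cam('top');b=cam('scene')
cv2.imwrite('pics/top.png',a['frame']);cv2.imwrite('pics/scene.png',b['frame'])
print(robot.read_state(), -np.array(a['R']).T@a['t'],-np.array(b['R']).T@b['t'])
E
```

```text
{'time_s': 0.1, 'q': array([-76.58154026,  24.93355246,   1.43049859,  90.18309484,
        -0.66419036,  64.97479801,  -4.30386284]), 'qd': array([-0.00582414,  0.02782069,  0.07089692, -0.20916829, -0.08547931,
       -0.13887257,  0.01500834]), 'joint_efforts': array([ 3.29344468e-03, -6.71751595e+01,  1.02830730e+00, -3.16901278e+01,
        1.58998749e-02,  7.14701135e-03,  5.42200917e-05]), 'eef_pos': array([0.20643853, 0.58943924, 0.23059789]), 'ee_rot': array([-1.79917221e+02,  7.80697901e-03,  1.60698615e+02]), 'wrist_force': array([-0.88799235,  0.08606359,  0.50706714]), 'wrist_torque': array([0.00649185, 0.00983255, 0.01267373]), 'grip_force': 0.0, 'gripper_width': 0.08523404428850197} [ 0.40442322 -0.01851625  1.18037362] [ 0.18305784 -0.80923725  0.69471083]
```

View pics/top.png

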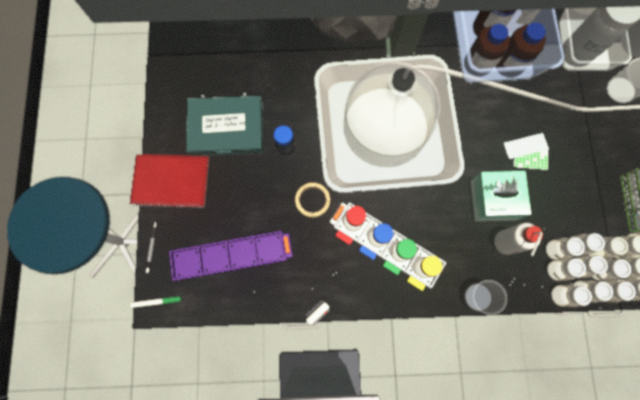

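View pics/scene.png

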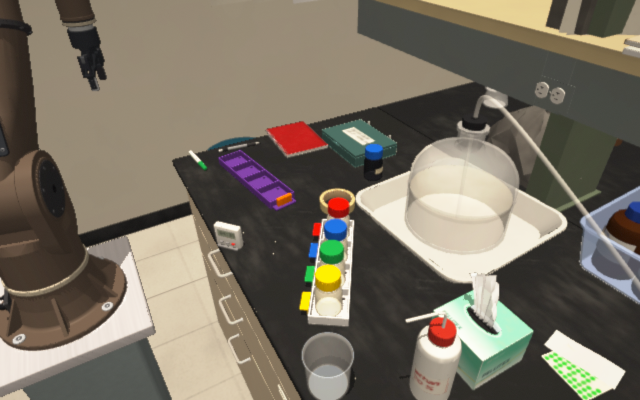

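The top view shows the white rack with its orange bar at about (338,210). In order from the bar, the caps are red (355,215), blue (383,233), green (405,249) and yellow (431,265). The purple rack runs from (172,265) to its orange bar at (287,244).

There are two blue candidates: a cap at (383,233) on a cream bottle in the rack next to the blue tag, and one at (283,135) on a black bottle standing alone. The first fits the description; the second is the look-alike to leave alone. An enlarged crop should confirm it.

Run:
```python
from h import *
S=cam('scene'); cv2.imwrite('pics/crop.png',cv2.resize(S['frame'][130:330,200:410],None,fx=2.8,fy=2.8,interpolation=cv2.INTER_CUBIC))
c=cam('top');hsv=cv2.cvtColor(c['frame'],cv2.COLOR_BGR2HSV);P=cloud(c)
print(c['f'])
col={'red':[(0,6),(174,180)],'orange':[(7,18)],'yellow':[(22,34)],'green':[(45,75)],'blue':[(105,122)],'purple':[(125,150)]}
for n,rs in col.items():
    m=sum(cv2.inRange(hsv,(a,120,60),(b,255,255)) for a,b in rs).astype('uint8')
    k,l,st,ce=cv2.connectedComponentsWithStats(m)
    for i in range(1,k):
        if st[i,4]>40 and 160<ce[i,0]<460 and 100<ce[i,1]<300:
            z=P[l==i][:,2]; h=np.median(z); print(n,ce[i].round(1),st[i,4],'h',h.round(3),'pt',ray(c,*ce[i],h).round(4), P[l==i].mean(0).round(4))
            if n=='purple':
                Q=P[l==i];Q=Q[Q[:,2]>.018]; r=cv2.minAreaRect((Q[:,:2]*1000).astype('float32'));print(r)
v=P[...,2]; print(P[(v>.03)&(P[...,1]>-.35)&(P[...,1]<.45)&(P[...,0]<.42)&(P[...,0]>.2)].max(0))
# white rack
m=(hsv[...,1]<40)&(hsv[...,2]>150)&(v>.012)&(v<.04);m[:195]=0;m[295:]=0;m[:,:325]=0;m[:,450:]=0
Q=P[m];r=cv2.minAreaRect((Q[:,:2]*1000).astype('float32'));print('white',r,len(Q))
```

```text
425.7081761085611
red [169.9 179.6] 3679 h 0.015 pt [0.7461 0.399  0.0145] [0.7445 0.3966 0.0211]
red [356.  215.1] 297 h 0.104 pt [ 0.6075 -0.1153  0.1042] [ 0.606  -0.1147  0.1124]
red [343.3 237.6] 131 h 0.024 pt [ 0.5613 -0.0845  0.0245] [ 0.5621 -0.0848  0.0182]
orange [338.1 212.3] 56 h 0.033 pt [ 0.6305 -0.073   0.0334] [ 0.6307 -0.0731  0.0324]
orange [286.1 244.1] 51 h 0.034 pt [0.5479 0.0712 0.034 ] [0.548  0.0712 0.0337]
yellow [431.2 265.8] 305 h 0.104 pt [ 0.4712 -0.2972  0.1039] [ 0.471  -0.2965  0.1066]
yellow [415.6 283.5] 126 h 0.024 pt [ 0.4309 -0.272   0.0239] [ 0.431  -0.2732  0.0184]
green [406.5 248.2] 255 h 0.104 pt [ 0.5177 -0.2387  0.1041] [ 0.5169 -0.2371  0.1124]
green [391.1 267.7] 84 h 0.025 pt [ 0.4749 -0.2093  0.025 ] [ 0.4751 -0.2097  0.0227]
green [171.5 299.5] 79 h 0.016 pt [0.4129 0.3814 0.016 ] [0.4127 0.3717 0.0447]
blue [282.9 134.9] 333 h 0.1 pt [0.8349 0.069  0.0998] [0.838  0.0697 0.092 ]
blue [382.9 232.8] 280 h 0.104 pt [ 0.559  -0.1816  0.104 ] [ 0.5585 -0.1811  0.1075]
blue [367.1 252.5] 112 h 0.024 pt [ 0.5183 -0.1473  0.024 ] [ 0.5187 -0.1477  0.02  ]
purple [226.  255.5] 3186 h 0.007 pt [0.5258 0.2391 0.0074] [0.5253 0.2375 0.0141]
((516.153076171875, 177.53424072265625), (422.0236511230469, 159.91714477539062), 81.07418823242188)
[0.40442322 0.01989377 1.18037362]
white ((543.597412109375, -202.50051879882812), (322.5019836425781, 82.59310913085938), 54.92252731323242) 729
```

View pics/crop.png

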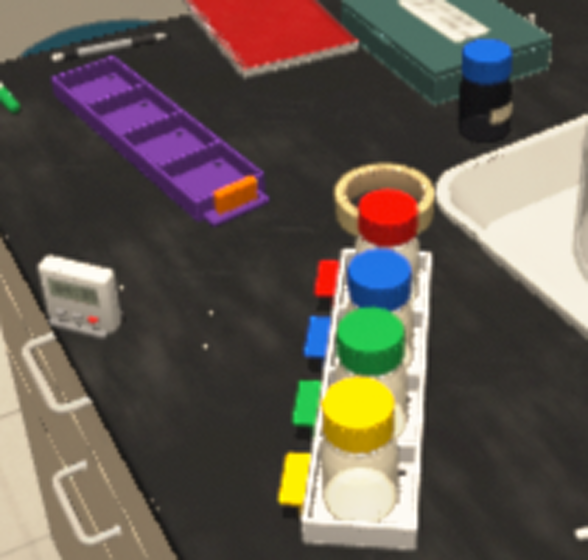

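The crop confirms it: the blue-capped bottle in the rack has a cream body and a blue tag beside it, and the lone one at crop (487,90) is black. The order from the orange bar is red, blue, green, yellow. Next I measure the purple rack's pose and refine the white rack's.

Run:
```python
from h import *
c=cam('top');hsv=cv2.cvtColor(c['frame'],cv2.COLOR_BGR2HSV)
m=cv2.inRange(hsv,(125,100,50),(150,255,255))
m=cv2.morphologyEx(m,cv2.MORPH_CLOSE,np.ones((3,3)))
cn=max(cv2.findContours(m,0,1)[0],key=cv2.contourArea)[:,0]
Q=np.array([ray(c,u,v,.024)[:2] for u,v in cn])
r=cv2.minAreaRect((Q*1000).astype('float32'));print(r)
bar=ray(c,286.1,244.1,.032)[:2]
for n,(w,h) in {'r':(356,215.1),'b':(382.9,232.8),'g':(406.5,248.2),'y':(431.2,265.8)}.items(): print(n,ray(c,w,h,.101)[:2].round(4))
for a in (-80,-81,-82,-83,-84):
    d=np.array([np.cos(np.radians(a)),np.sin(np.radians(a))]);x=np.array([d[1],-d[0]])
    p=Q@d;s=Q@x; print(a,p.min().round(4),p.max().round(4),s.min().round(4),s.max().round(4),'w',np.ptp(s).round(4),'bar',(bar@d).round(4),(bar@x).round(4))
```

```text
((526.2301025390625, 223.0509033203125), (86.31245422363281, 329.2164001464844), 8.346327781677246)
r [ 0.608  -0.1157]
b [ 0.5595 -0.182 ]
g [ 0.5179 -0.2392]
y [ 0.4713 -0.2979]
-80 -0.2931 0.0369 -0.604 -0.5111 w 0.0929 bar 0.0248 -0.5523
-81 -0.3026 0.0269 -0.5993 -0.5106 w 0.0888 bar 0.0152 -0.5526
-82 -0.3123 0.0168 -0.5955 -0.5089 w 0.0866 bar 0.0055 -0.5528
-83 -0.3223 0.0074 -0.5947 -0.5046 w 0.0901 bar -0.0041 -0.5528
-84 -0.3322 -0.0018 -0.5938 -0.4992 w 0.0946 bar -0.0138 -0.5527
```

Request:
send_rows([
  [[0.535,-0.94,0],[0,0,-0.587],1],
  [[0.535,-0.94,0],[0,0,-0.587],1],
  [[0.535,-0.94,0],[0,0,-0.587],1],
  [[0.535,-0.94,0],[0,0,-0.587],1],
  [[0.535,-0.94,0],[0,0,-0.587],1],
  [[0.535,-0.94,0],[0,0,-0.587],1],
  [[0.535,-0.94,0],[0,0,-0.587],1],
  [[0.535,-0.94,0],[0,0,-0.587],1],
  [[0.535,-0.94,0],[0,0,-0.587],1],
  [[0.535,-0.94,0],[0,0,-0.587],1],
  [[0.535,-0.94,0],[0,0,-0.587],1],
  [[0.535,-0.94,0],[0,0,-0.587],1],
  [[0.535,-0.94,0],[0,0,-0.587],1],
  [[0.535,-0.94,0],[0,0,-0.587],1],
  [[0.535,-0.94,0],[0,0,-0.587],1],
  [[0.535,-0.94,0],[0,0,-0.587],1],
  [[0.535,-0.94,0],[0,0,-0.587],1],
  [[0.535,-0.94,0],[0,0,-0.587],1],
  [[0.535,-0.94,0],[0,0,-0.587],1],
  [[0.535,-0.94,0],[0,0,-0.587],1],
])

```text
time_s: 2.25
eef_pos: [0.4747, 0.1177, 0.2314]
ee_rot: [180.0, -0.0, 90.0]
wrist_force: [0.3, -0.4, -1.1]
gripper_width: 0.0855
grip_force: 0.0
```

Request:
send_rows([
  [[0.535,-0.94,0],[0,0,-0.587],1],
  [[0.535,-0.94,0],[0,0,-0.587],1],
  [[0.535,-0.94,0],[0,0,-0.587],1],
  [[0.535,-0.94,0],[0,0,-0.587],1],
  [[0.535,-0.94,0],[0,0,-0.587],1],
  [[0.535,-0.94,0],[0,0,-0.587],1],
  [[0.535,-0.94,0],[0,0,-0.587],1],
  [[0.535,-0.94,0],[0,0,-0.587],1],
  [[0.535,-0.94,0],[0,0,-0.587],1],
  [[0.535,-0.94,0],[0,0,-0.587],1],
  [[0,0,0],[0,0,0],1],
  [[0,0,0],[0,0,0],1],
  [[0,0,0],[0,0,0],1],
])

```text
time_s: 3.55
eef_pos: [0.6074, -0.1147, 0.2312]
ee_rot: [-180.0, -0.0, 55.1]
wrist_force: [0.2, 0.3, 0.1]
gripper_width: 0.0854
grip_force: 0.0
```

Run:
```python
from h import *
c=cam('wrist');cv2.imwrite('pics/w1.png',c['frame']);s=robot.read_state();print(s['time_s'],s['eef_pos'],s['ee_rot'],s['q'])
hsv=cv2.cvtColor(c['frame'],cv2.COLOR_BGR2HSV)
for n,a,b in (('yel',22,34),('green',45,75),('blue',105,122),('red',174,180),('or',7,18)):
    m=cv2.inRange(hsv,(a,120,60),(b,255,255))
    k,l,st,ce=cv2.connectedComponentsWithStats(m)
    for i in range(1,k):
        if st[i,4]>300: print(n,ce[i].round(),st[i],ray(c,*ce[i],.101).round(4))
```

```text
3.6 [ 0.60743509 -0.11423682  0.23122823] [-1.79957301e+02 -2.77180413e-02  5.51024663e+01] [-20.10254601  27.32328263  38.6677552   93.34634269 -18.36263032
  65.85416941 -11.84765845]
yel [285. 325.] [278 306  15  34 387] [ 0.484  -0.2222  0.101 ]
yel [318. 352.] [298 341  41  22 632] [ 0.4917 -0.2746  0.101 ]
green [283. 279.] [276 262  14  33 395] [ 0.5177 -0.1739  0.101 ]
green [319. 315.] [ 296  291   45   49 1733] [ 0.5221 -0.2328  0.101 ]
blue [280. 228.] [273 209  16  37 497] [ 0.5513 -0.1256  0.101 ]
blue [321. 260.] [ 298  234   48   52 1943] [ 0.5636 -0.1779  0.101 ]
or [177.  60.] [157  40  40  39 779] [0.5737 0.0438 0.101 ]
or [319. 129.] [299 124  41  11 432] [ 0.6376 -0.0694  0.101 ]
```

View pics/w1.png

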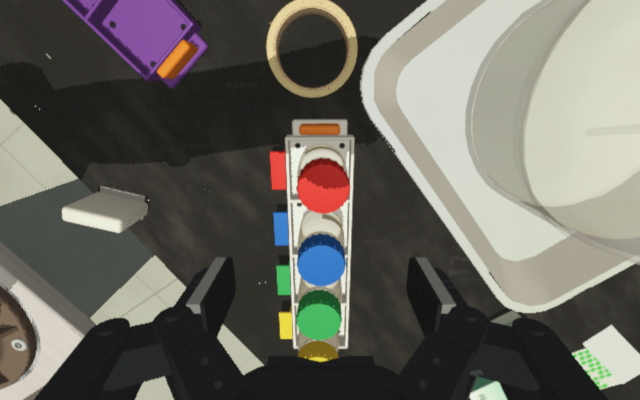

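The wrist view shows the rack standing almost vertical in the picture. The red cap is at (323,185), centred between the fingers across the row, so the yaw is right. Descend and grip the red bottle round its body.

Request:
send_rows([
  [[0.02,-0.04,-1],[0,0,0],1],
  [[0,0,-1],[0,0,0],1],
  [[0,0,-1],[0,0,0],1],
  [[0,0,-1],[0,0,0],1],
  [[0,0,-1],[0,0,0],1],
  [[0,0,-1],[0,0,0],1],
  [[0,0,-1],[0,0,0],1],
  [[0,0,-0.5],[0,0,0],1],
  [[0,0,-0.34],[0,0,0],1],
  [[0,0,0],[0,0,0],1],
  [[0,0,0],[0,0,0],0],
  [[0,0,0],[0,0,0],0],
  [[0,0,0],[0,0,0],0],
  [[0,0,0],[0,0,0],0],
  [[0,0,0],[0,0,0],0],
  [[0,0,0],[0,0,0],0],
  [[0,0,0],[0,0,0],0],
  [[0,0,0],[0,0,0],0],
])

```text
time_s: 5.4
eef_pos: [0.609, -0.1162, 0.0369]
ee_rot: [179.9, -0.1, 55.0]
wrist_force: [-1.7, 0.9, 8.6]
gripper_width: 0.053
grip_force: 62.1
```

Request:
send_rows([
  [[0,0,0.4],[0,0,0],0],
  [[0,0,0.8],[0,0,0],0],
  [[0,0,0.8],[0,0,0],0],
  [[0,0,0.8],[0,0,0],0],
  [[0,0,0.8],[0,0,0],0],
  [[0,0,0.4],[0,0,0],0],
  [[0,0,0],[0,0,0],0],
  [[0,0,0],[0,0,0],0],
])

```text
time_s: 6.2
eef_pos: [0.6081, -0.1158, 0.135]
ee_rot: [-180.0, -0.0, 55.1]
wrist_force: [-0.4, 0.4, -1.4]
gripper_width: 0.053
grip_force: 63.3
```

Run:
```python
from h import *
c=cam('scene');a=cam('wrist');cv2.imwrite('pics/s2.png',np.vstack([c['frame'][60:380,200:500],a['frame'][120:380,170:470]]).copy()[:600])
```

```text
(no output)
```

View pics/s2.png

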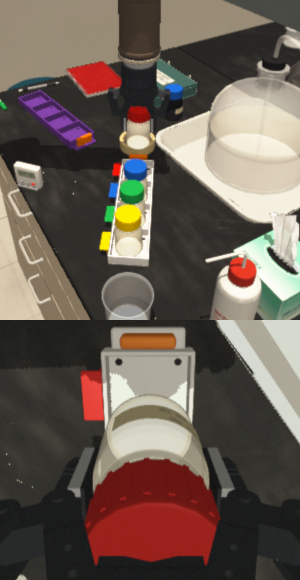

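The red bottle hangs upright between the fingers in both views, and the white rack's first place is empty. Carry it to the last place of the purple rack.

Request:
send_rows([
  [[-0.1,0.5,0],[0,0,0.357],0],
  [[-0.2,0.948,0],[0,0,0.357],0],
  [[-0.2,0.948,0],[0,0,0.357],0],
  [[-0.2,0.948,0],[0,0,0.357],0],
  [[-0.2,0.948,0],[0,0,0.357],0],
  [[-0.2,0.948,0],[0,0,0.357],0],
  [[-0.2,0.948,0],[0,0,0.357],0],
  [[-0.2,0.948,0],[0,0,0.357],0],
  [[-0.2,0.948,0],[0,0,0.357],0],
  [[-0.2,0.948,0],[0,0,0.357],0],
  [[-0.2,0.948,0],[0,0,0.357],0],
  [[-0.2,0.948,0],[0,0,0.357],0],
  [[-0.2,0.948,0],[0,0,0.357],0],
  [[-0.2,0.948,0],[0,0,0.357],0],
  [[-0.2,0.948,0],[0,0,0.357],0],
  [[-0.2,0.948,0],[0,0,0.357],0],
  [[-0.2,0.948,0],[0,0,0.357],0],
  [[-0.2,0.948,0],[0,0,0.357],0],
  [[-0.2,0.948,0],[0,0,0.357],0],
  [[-0.1,0.86,0],[0,0,0.357],0],
])

```text
time_s: 8.3
eef_pos: [0.5125, 0.3468, 0.1352]
ee_rot: [-180.0, -0.0, 98.1]
wrist_force: [0.7, -0.1, -1.5]
gripper_width: 0.053
grip_force: 63.3
```

Request:
send_rows([
  [[-0.13,0,0],[0,0,0],0],
  [[0,0,0],[0,0,0],0],
  [[0,0,0],[0,0,0],0],
])

```text
time_s: 8.6
eef_pos: [0.5105, 0.3436, 0.1353]
ee_rot: [180.0, 0.0, 97.8]
wrist_force: [0.6, -0.5, -1.2]
gripper_width: 0.0528
grip_force: 63.3
```

Run:
```python
from h import *
a=cam('wrist');c=cam('top');cv2.imwrite('pics/w3.png',np.hstack([a['frame'],cv2.resize(c['frame'][200:300,140:180],(160,400))]))
```

```text
(no output)
```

View pics/w3.png

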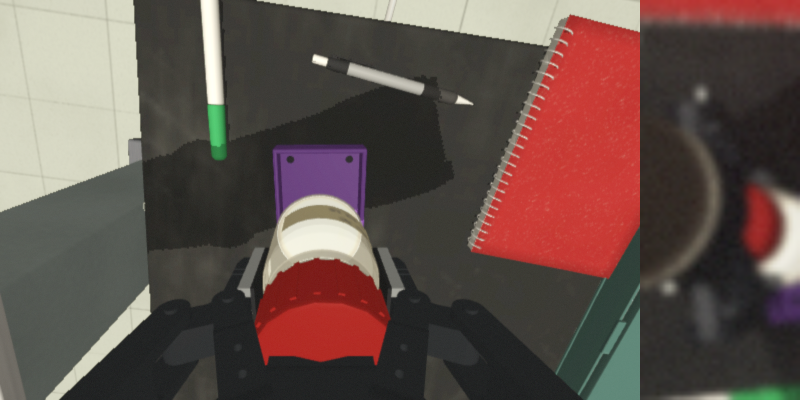

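The wrist view shows the purple rack's plain end, with corners at (273,147) and (366,147), square in the picture, so the yaw is right. Cast those corners to check the rack's position.

Run:
```python
from h import *
a=cam('wrist')
p=ray(a,273,147,.024)[:2];q=ray(a,366,147,.024)[:2];print(p,q,(p+q)/2,np.linalg.norm(p-q),np.degrees(np.arctan2(*(q-p)[::-1])))
```

```text
[0.46612825 0.37909795] [0.54325431 0.38960004] [0.50469128 0.38434899] 0.07783779885990337 7.75415047017374
```

That agrees with the estimate to within 1 mm. Lower, release and rise.

Request:
send_rows([
  [[0,0.04,-0.6],[0,0,0],0],
  [[0,0,-0.9],[0,0,0],0],
  [[0,0,-0.9],[0,0,0],0],
  [[0,0,-0.8],[0,0,0],0],
  [[0,0,-0.4],[0,0,0],0],
  [[0,0,-0.2],[0,0,0],0],
  [[0,0,-0.12],[0,0,0],0],
  [[0,0,0],[0,0,0],0],
  [[0,0,0],[0,0,0],0],
])

```text
time_s: 9.65
eef_pos: [0.5105, 0.3458, 0.038]
ee_rot: [179.9, -0.0, 97.9]
wrist_force: [-0.1, -0.3, -0.6]
gripper_width: 0.053
grip_force: 63.3
```

Request:
send_rows([
  [[0,0,0],[0,0,0],1],
  [[0,0,0],[0,0,0],1],
  [[0,0,0],[0,0,0],1],
  [[0,0,0],[0,0,0],1],
  [[0,0,0],[0,0,0],1],
  [[0,0,0],[0,0,0],1],
  [[0,0,0.4],[0,0,0],1],
  [[0,0,0.8],[0,0,0],1],
  [[0,0,1],[0,0,0],1],
  [[0,0,1],[0,0,0],1],
  [[0,0,1],[0,0,0],1],
  [[0,0,0.8],[0,0,0],1],
  [[0,0,0.4],[0,0,0],1],
  [[0,0,0],[0,0,0],1],
])

```text
time_s: 11.05
eef_pos: [0.5108, 0.3459, 0.174]
ee_rot: [179.9, -0.1, 97.9]
wrist_force: [0.4, 0.5, -0.4]
gripper_width: 0.0859
grip_force: 0.0
```

Request:
send_rows([
  [[0.091,-0.6,0.1],[0,0,-0.324],1],
  [[0.091,-0.976,0.1],[0,0,-0.324],1],
  [[0.091,-0.976,0.1],[0,0,-0.324],1],
  [[0.091,-0.976,0.1],[0,0,-0.324],1],
  [[0.091,-0.976,0.1],[0,0,-0.324],1],
  [[0.091,-0.976,0.1],[0,0,-0.324],1],
  [[0.091,-0.976,0.1],[0,0,-0.324],1],
  [[0.091,-0.976,0.1],[0,0,-0.324],1],
  [[0.091,-0.976,0.1],[0,0,-0.324],1],
  [[0.091,-0.976,0.1],[0,0,-0.324],1],
  [[0.091,-0.976,0.1],[0,0,-0.324],1],
  [[0.091,-0.976,0.1],[0,0,-0.324],1],
  [[0.091,-0.976,0.1],[0,0,-0.324],1],
  [[0.091,-0.976,0.1],[0,0,-0.324],1],
  [[0.091,-0.976,0.1],[0,0,-0.324],1],
  [[0.091,-0.976,0.1],[0,0,-0.324],1],
  [[0.091,-0.976,0],[0,0,-0.324],1],
  [[0.091,-0.976,0],[0,0,-0.324],1],
  [[0.091,-0.976,0],[0,0,-0.324],1],
  [[0.091,-0.976,0],[0,0,-0.324],1],
])

```text
time_s: 13.05
eef_pos: [0.5553, -0.1351, 0.2125]
ee_rot: [180.0, -0.0, 58.8]
wrist_force: [-0.6, 0.3, 0.1]
gripper_width: 0.0855
grip_force: 0.0
```

Request:
send_rows([
  [[0.091,-0.976,0],[0,0,-0.324],1],
  [[0.091,-0.95,0],[0,0,-0.324],1],
  [[0,0,0],[0,0,0],1],
  [[0,0,0],[0,0,0],1],
  [[0,0,0],[0,0,0],1],
])

```text
time_s: 13.55
eef_pos: [0.56, -0.1807, 0.2122]
ee_rot: [-180.0, -0.0, 55.2]
wrist_force: [0.3, 0.7, 0.4]
gripper_width: 0.0854
grip_force: 0.0
```

```bash
cat > caps.py <<'E'
from h import *
R=dict(yellow=[(22,34)],green=[(45,75)],blue=[(105,122)],red=[(0,6),(174,180)])
for n in ('wrist','top'):
    c=cam(n);hsv=cv2.cvtColor(c['frame'],cv2.COLOR_BGR2HSV);P=cloud(c);z=P[...,2]
    for k,rs in R.items():
        m=sum(cv2.inRange(hsv,(a,100,50),(b,255,255)) for a,b in rs)>0
        for lab,g in (('white',P[...,1]<0),('purple',P[...,1]>.08)):
            M=(m&(z>.094)&(z<.112)&g&(P[...,0]<.7)).astype('uint8')
            if M.sum()>60:
                cs=max(cv2.findContours(M,0,1)[0],key=cv2.contourArea)
                Q=np.array([ray(c,*p,.101)[:2] for p in cs[:,0]]); (x,y),r=cv2.minEnclosingCircle((Q*1000).astype('float32'))
                print(n,k,lab,'xy',round(x,1),round(y,1),'r',round(r,1),'z',np.median(z[M>0]).round(3))
s=robot.read_state();print(s['time_s'],s['eef_pos'],s['ee_rot'])
E
python3 caps.py
```

```text
wrist yellow white xy 474.2 -297.8 r 28.1 z 0.102
wrist green white xy 518.4 -238.1 r 26.4 z 0.102
wrist blue white xy 560.3 -182.0 r 25.7 z 0.102
top yellow white xy 470.7 -304.9 r 24.1 z 0.105
top red purple xy 512.0 344.3 r 26.5 z 0.104
13.65 [ 0.56019185 -0.18022347  0.21224088] [-1.79975428e+02 -2.61938631e-02  5.52000034e+01]
```

Red is in its place to within about 2 mm, at seated height. Now grip the blue bottle.

Request:
send_rows([
  [[0.02,-0.06,-1],[0,0,0],1],
  [[0,0,-1],[0,0,0],1],
  [[0,0,-1],[0,0,0],1],
  [[0,0,-1],[0,0,0],1],
  [[0,0,-1],[0,0,0],1],
  [[0,0,-1],[0,0,0],1],
  [[0,0,-0.7],[0,0,0],1],
  [[0,0,-0.34],[0,0,0],1],
  [[0,0,0],[0,0,0],1],
  [[0,0,0],[0,0,0],0],
  [[0,0,0],[0,0,0],0],
  [[0,0,0],[0,0,0],0],
  [[0,0,0],[0,0,0],0],
  [[0,0,0],[0,0,0],0],
  [[0,0,0],[0,0,0],0],
  [[0,0,0],[0,0,0],0],
  [[0,0,0],[0,0,0],0],
])

```text
time_s: 15.35
eef_pos: [0.5614, -0.1829, 0.0379]
ee_rot: [179.9, -0.1, 55.1]
wrist_force: [-1.8, 0.8, 8.2]
gripper_width: 0.0519
grip_force: 61.7
```

Request:
send_rows([
  [[0,0,0.4],[0,0,0],0],
  [[0,0,0.9],[0,0,0],0],
  [[0,0,0.9],[0,0,0],0],
  [[0,0,0.9],[0,0,0],0],
  [[0,0,0.9],[0,0,0],0],
  [[0,0,0.4],[0,0,0],0],
  [[0,0,0],[0,0,0],0],
  [[0,0,0],[0,0,0],0],
])

```text
time_s: 16.15
eef_pos: [0.5604, -0.1824, 0.1459]
ee_rot: [-180.0, -0.0, 55.1]
wrist_force: [-0.8, -0.5, -1.2]
gripper_width: 0.0516
grip_force: 63.4
```

Request:
send_rows([
  [[-0.08,0.5,0],[0,0,0.357],0],
  [[-0.08,0.95,0],[0,0,0.357],0],
  [[-0.08,0.95,0],[0,0,0.357],0],
  [[-0.08,0.95,0],[0,0,0.357],0],
  [[-0.08,0.95,0],[0,0,0.357],0],
  [[-0.08,0.95,0],[0,0,0.357],0],
  [[-0.08,0.95,0],[0,0,0.357],0],
  [[-0.08,0.95,0],[0,0,0.357],0],
  [[-0.08,0.95,0],[0,0,0.357],0],
  [[-0.08,0.95,0],[0,0,0.357],0],
  [[-0.08,0.95,0],[0,0,0.357],0],
  [[-0.08,0.95,0],[0,0,0.357],0],
  [[-0.08,0.95,0],[0,0,0.357],0],
  [[-0.08,0.95,0],[0,0,0.357],0],
  [[-0.08,0.95,0],[0,0,0.357],0],
  [[-0.08,0.95,0],[0,0,0.357],0],
  [[-0.08,0.95,0],[0,0,0.357],0],
  [[-0.08,0.95,0],[0,0,0.357],0],
  [[-0.08,0.95,0],[0,0,0.357],0],
  [[-0.08,0.49,0],[0,0,0.357],0],
])

```text
time_s: 18.15
eef_pos: [0.52, 0.2728, 0.1461]
ee_rot: [-180.0, -0.0, 98.3]
wrist_force: [1.1, 0.1, -1.5]
gripper_width: 0.0513
grip_force: 63.3
```

Request:
send_rows([
  [[0,0,0],[0,0,0],0],
  [[0,0,0],[0,0,0],0],
  [[0,0,0],[0,0,0],0],
])

```text
time_s: 18.45
eef_pos: [0.521, 0.2678, 0.1464]
ee_rot: [180.0, 0.0, 97.8]
wrist_force: [0.7, -0.5, -1.8]
gripper_width: 0.0521
grip_force: 63.3
```

Target (0.520, 0.270). Lower by 0.1075 m, release and rise.

Request:
send_rows([
  [[0,0.05,-0.6],[0,0,0],0],
  [[0,0,-0.9],[0,0,0],0],
  [[0,0,-0.9],[0,0,0],0],
  [[0,0,-0.9],[0,0,0],0],
  [[0,0,-0.6],[0,0,0],0],
  [[0,0,-0.3],[0,0,0],0],
  [[0,0,-0.12],[0,0,0],0],
  [[0,0,0],[0,0,0],0],
  [[0,0,0],[0,0,0],0],
])

```text
time_s: 19.35
eef_pos: [0.5212, 0.2709, 0.0391]
ee_rot: [179.9, -0.0, 97.9]
wrist_force: [0.3, -0.2, -1.7]
gripper_width: 0.0518
grip_force: 63.3
```

Request:
send_rows([
  [[0,0,0],[0,0,0],1],
  [[0,0,0],[0,0,0],1],
  [[0,0,0],[0,0,0],1],
  [[0,0,0],[0,0,0],1],
  [[0,0,0],[0,0,0],1],
  [[0,0,0],[0,0,0],1],
  [[0,0,0.4],[0,0,0],1],
  [[0,0,0.8],[0,0,0],1],
  [[0,0,1],[0,0,0],1],
  [[0,0,1],[0,0,0],1],
  [[0,0,1],[0,0,0],1],
  [[0,0,1],[0,0,0],1],
  [[0,0,1],[0,0,0],1],
  [[0,0,0.4],[0,0,0],1],
  [[0,0,0],[0,0,0],1],
  [[0,0,0],[0,0,0],1],
])

```text
time_s: 20.95
eef_pos: [0.5202, 0.2706, 0.2027]
ee_rot: [-180.0, 0.0, 98.0]
wrist_force: [0.2, -0.4, 0.5]
gripper_width: 0.0852
grip_force: 0.0
```

Request:
send_rows([
  [[0,-0.6,0],[0,0,-0.34],1],
  [[0,-0.98,0],[0,0,-0.34],1],
  [[0,-0.98,0],[0,0,-0.34],1],
  [[0,-0.98,0],[0,0,-0.34],1],
  [[0,-0.98,0],[0,0,-0.34],1],
  [[0,-0.98,0],[0,0,-0.34],1],
  [[0,-0.98,0],[0,0,-0.34],1],
  [[0,-0.98,0],[0,0,-0.34],1],
  [[0,-0.98,0],[0,0,-0.34],1],
  [[0,-0.98,0],[0,0,-0.34],1],
  [[0,-0.98,0],[0,0,-0.34],1],
  [[0,-0.98,0],[0,0,-0.34],1],
  [[0,-0.98,0],[0,0,-0.34],1],
  [[0,-0.98,0],[0,0,-0.34],1],
  [[0,-0.98,0],[0,0,-0.34],1],
  [[0,-0.98,0],[0,0,-0.34],1],
  [[0,-0.98,0],[0,0,-0.34],1],
  [[0,-0.98,0],[0,0,-0.34],1],
  [[0,-0.98,0],[0,0,-0.34],1],
  [[0,-0.98,0],[0,0,-0.34],1],
])

```text
time_s: 22.95
eef_pos: [0.52, -0.2118, 0.2034]
ee_rot: [180.0, -0.0, 57.0]
wrist_force: [-0.1, -0.1, -0.1]
gripper_width: 0.0856
grip_force: 0.0
```

Request:
send_rows([
  [[-0.07,-0.9,0],[0,0,-0.34],1],
  [[0,-0.23,0],[0,0,0],1],
  [[0,0,0],[0,0,0],1],
  [[0,0,0],[0,0,0],1],
])

```text
time_s: 23.35
eef_pos: [0.5189, -0.2372, 0.2031]
ee_rot: [-180.0, -0.0, 55.2]
wrist_force: [-0.1, 0.7, 0.8]
gripper_width: 0.0855
grip_force: 0.0
```

```bash
python3 caps.py
```

```text
wrist yellow white xy 473.7 -298.5 r 27.1 z 0.102
wrist green white xy 517.6 -239.1 r 25.5 z 0.102
top green white xy 518.6 -234.2 r 21.6 z 0.104
top blue purple xy 520.4 270.1 r 25.6 z 0.104
top red purple xy 511.4 345.1 r 26.2 z 0.105
23.45 [ 0.51913864 -0.23662352  0.20316917] [-1.79968174e+02 -3.71910876e-02  5.52281117e+01]
```

Blue is in its place. Grip green at (0.518, -0.239).

Request:
send_rows([
  [[-0.05,-0.08,-1],[0,0,0],1],
  [[0,0,-1],[0,0,0],1],
  [[0,0,-1],[0,0,0],1],
  [[0,0,-1],[0,0,0],1],
  [[0,0,-1],[0,0,0],1],
  [[0,0,-0.9],[0,0,0],1],
  [[0,0,-0.5],[0,0,0],1],
  [[0,0,-0.28],[0,0,0],1],
  [[0,0,0],[0,0,0],1],
  [[0,0,0],[0,0,0],0],
  [[0,0,0],[0,0,0],0],
  [[0,0,0],[0,0,0],0],
  [[0,0,0],[0,0,0],0],
  [[0,0,0],[0,0,0],0],
  [[0,0,0],[0,0,0],0],
  [[0,0,0],[0,0,0],0],
  [[0,0,0],[0,0,0],0],
])

```text
time_s: 25.15
eef_pos: [0.5184, -0.2403, 0.0377]
ee_rot: [179.9, -0.1, 55.1]
wrist_force: [-1.3, 0.7, 8.3]
gripper_width: 0.0533
grip_force: 61.8
```

Request:
send_rows([
  [[0,0,0.4],[0,0,0],0],
  [[0,0,0.9],[0,0,0],0],
  [[0,0,0.9],[0,0,0],0],
  [[0,0,0.9],[0,0,0],0],
  [[0,0,0.9],[0,0,0],0],
  [[0,0,0.4],[0,0,0],0],
  [[0,0,0],[0,0,0],0],
  [[0,0,0],[0,0,0],0],
])

```text
time_s: 25.95
eef_pos: [0.5174, -0.2396, 0.1458]
ee_rot: [-180.0, -0.0, 55.1]
wrist_force: [0.0, 0.6, -1.4]
gripper_width: 0.0529
grip_force: 63.4
```

Request:
send_rows([
  [[0.027,0.4,0],[0,0,0.357],0],
  [[0.027,0.92,0],[0,0,0.357],0],
  [[0.027,0.92,0],[0,0,0.357],0],
  [[0.027,0.92,0],[0,0,0.357],0],
  [[0.027,0.92,0],[0,0,0.357],0],
  [[0.027,0.92,0],[0,0,0.357],0],
  [[0.027,0.92,0],[0,0,0.357],0],
  [[0.027,0.92,0],[0,0,0.357],0],
  [[0.027,0.92,0],[0,0,0.357],0],
  [[0.027,0.92,0],[0,0,0.357],0],
  [[0.027,0.92,0],[0,0,0.357],0],
  [[0.027,0.92,0],[0,0,0.357],0],
  [[0.027,0.92,0],[0,0,0.357],0],
  [[0.027,0.92,0],[0,0,0.357],0],
  [[0.027,0.92,0],[0,0,0.357],0],
  [[0.027,0.92,0],[0,0,0.357],0],
  [[0.027,0.92,0],[0,0,0.357],0],
  [[0.027,0.92,0],[0,0,0.357],0],
  [[0.027,0.92,0],[0,0,0.357],0],
  [[0.027,0.41,0],[0,0,0.357],0],
])

```text
time_s: 27.95
eef_pos: [0.5309, 0.1977, 0.1461]
ee_rot: [-180.0, -0.0, 98.3]
wrist_force: [0.5, -0.1, -1.1]
gripper_width: 0.0523
grip_force: 63.4
```

Request:
send_rows([
  [[0,0,0],[0,0,0],0],
  [[0,0,0],[0,0,0],0],
  [[0,0,0],[0,0,0],0],
])

```text
time_s: 28.25
eef_pos: [0.5313, 0.1926, 0.1464]
ee_rot: [-180.0, 0.0, 97.8]
wrist_force: [0.1, -0.4, -0.7]
gripper_width: 0.0529
grip_force: 63.4
```

Request:
send_rows([
  [[0,0.05,-0.6],[0,0,0],0],
  [[0,0,-0.9],[0,0,0],0],
  [[0,0,-0.9],[0,0,0],0],
  [[0,0,-0.9],[0,0,0],0],
  [[0,0,-0.6],[0,0,0],0],
  [[0,0,-0.3],[0,0,0],0],
  [[0,0,-0.12],[0,0,0],0],
  [[0,0,0],[0,0,0],0],
  [[0,0,0],[0,0,0],0],
])

```text
time_s: 29.15
eef_pos: [0.5317, 0.1955, 0.0391]
ee_rot: [179.9, -0.0, 97.9]
wrist_force: [-0.0, -1.4, -1.6]
gripper_width: 0.0525
grip_force: 63.4
```

Request:
send_rows([
  [[0,0,0],[0,0,0],1],
  [[0,0,0],[0,0,0],1],
  [[0,0,0],[0,0,0],1],
  [[0,0,0],[0,0,0],1],
  [[0,0,0],[0,0,0],1],
  [[0,0,0],[0,0,0],1],
  [[0,0,0.4],[0,0,0],1],
  [[0,0,0.8],[0,0,0],1],
  [[0,0,1],[0,0,0],1],
  [[0,0,1],[0,0,0],1],
  [[0,0,1],[0,0,0],1],
  [[0,0,1],[0,0,0],1],
  [[0,0,1],[0,0,0],1],
  [[0,0,0.4],[0,0,0],1],
  [[0,0,0],[0,0,0],1],
  [[0,0,0],[0,0,0],1],
])

```text
time_s: 30.75
eef_pos: [0.5306, 0.1954, 0.2027]
ee_rot: [-180.0, 0.0, 98.0]
wrist_force: [0.5, 0.3, -0.7]
gripper_width: 0.0851
grip_force: 0.0
```

Request:
send_rows([
  [[-0.115,-0.6,0],[0,0,-0.357],1],
  [[-0.115,-0.98,0],[0,0,-0.357],1],
  [[-0.115,-0.98,0],[0,0,-0.357],1],
  [[-0.115,-0.98,0],[0,0,-0.357],1],
  [[-0.115,-0.98,0],[0,0,-0.357],1],
  [[-0.115,-0.98,0],[0,0,-0.357],1],
  [[-0.115,-0.98,0],[0,0,-0.357],1],
  [[-0.115,-0.98,0],[0,0,-0.357],1],
  [[-0.115,-0.98,0],[0,0,-0.357],1],
  [[-0.115,-0.98,0],[0,0,-0.357],1],
  [[-0.115,-0.98,0],[0,0,-0.357],1],
  [[-0.115,-0.98,0],[0,0,-0.357],1],
  [[-0.115,-0.98,0],[0,0,-0.357],1],
  [[-0.115,-0.98,0],[0,0,-0.357],1],
  [[-0.115,-0.98,0],[0,0,-0.357],1],
  [[-0.115,-0.98,0],[0,0,-0.357],1],
  [[-0.115,-0.98,0],[0,0,-0.357],1],
  [[-0.115,-0.98,0],[0,0,-0.357],1],
  [[-0.115,-0.98,0],[0,0,-0.357],1],
  [[-0.115,-0.98,0],[0,0,-0.357],1],
])

```text
time_s: 32.75
eef_pos: [0.4725, -0.2871, 0.2034]
ee_rot: [180.0, -0.0, 54.9]
wrist_force: [-0.0, -0.1, 0.3]
gripper_width: 0.0855
grip_force: 0.0
```

Request:
send_rows([
  [[0,-0.52,0],[0,0,0],1],
  [[0,0,0],[0,0,0],1],
  [[0,0,0],[0,0,0],1],
  [[0,0,0],[0,0,0],1],
])

```text
time_s: 33.15
eef_pos: [0.4739, -0.2966, 0.2031]
ee_rot: [-180.0, -0.0, 55.2]
wrist_force: [-0.5, 0.8, -0.0]
gripper_width: 0.0853
grip_force: 0.0
```

```bash
python3 caps.py
```

```text
wrist yellow white xy 473.3 -299.1 r 26.0 z 0.102
top yellow white xy 472.6 -299.0 r 25.5 z 0.104
top green purple xy 529.9 194.7 r 24.6 z 0.104
top blue purple xy 521.5 269.5 r 25.9 z 0.105
top red purple xy 512.1 344.7 r 26.1 z 0.105
33.25 [ 0.47401844 -0.29675225  0.20323162] [-1.79981144e+02 -3.62106404e-02  5.52231678e+01]
```

Request:
send_rows([
  [[-0.03,-0.08,-1],[0,0,0],1],
  [[0,0,-1],[0,0,0],1],
  [[0,0,-1],[0,0,0],1],
  [[0,0,-1],[0,0,0],1],
  [[0,0,-1],[0,0,0],1],
  [[0,0,-0.9],[0,0,0],1],
  [[0,0,-0.5],[0,0,0],1],
  [[0,0,-0.28],[0,0,0],1],
  [[0,0,0],[0,0,0],1],
  [[0,0,0],[0,0,0],0],
  [[0,0,0],[0,0,0],0],
  [[0,0,0],[0,0,0],0],
  [[0,0,0],[0,0,0],0],
  [[0,0,0],[0,0,0],0],
  [[0,0,0],[0,0,0],0],
  [[0,0,0],[0,0,0],0],
  [[0,0,0],[0,0,0],0],
])

```text
time_s: 34.95
eef_pos: [0.4734, -0.3003, 0.0377]
ee_rot: [179.9, -0.1, 55.1]
wrist_force: [-2.4, 1.3, 11.8]
gripper_width: 0.051
grip_force: 61.0
```

Request:
send_rows([
  [[0,0,0.4],[0,0,0],0],
  [[0,0,0.9],[0,0,0],0],
  [[0,0,0.9],[0,0,0],0],
  [[0,0,0.9],[0,0,0],0],
  [[0,0,0.9],[0,0,0],0],
  [[0,0,0.4],[0,0,0],0],
  [[0,0,0],[0,0,0],0],
  [[0,0,0],[0,0,0],0],
])

```text
time_s: 35.75
eef_pos: [0.4727, -0.2996, 0.1459]
ee_rot: [-180.0, -0.0, 55.1]
wrist_force: [0.1, 0.7, -1.5]
gripper_width: 0.0508
grip_force: 62.9
```

Request:
send_rows([
  [[0.138,0.4,0],[0,0,0.357],0],
  [[0.138,0.89,0],[0,0,0.357],0],
  [[0.138,0.89,0],[0,0,0.357],0],
  [[0.138,0.89,0],[0,0,0.357],0],
  [[0.138,0.89,0],[0,0,0.357],0],
  [[0.138,0.89,0],[0,0,0.357],0],
  [[0.138,0.89,0],[0,0,0.357],0],
  [[0.138,0.89,0],[0,0,0.357],0],
  [[0.138,0.89,0],[0,0,0.357],0],
  [[0.138,0.89,0],[0,0,0.357],0],
  [[0.138,0.89,0],[0,0,0.357],0],
  [[0.138,0.89,0],[0,0,0.357],0],
  [[0.138,0.89,0],[0,0,0.357],0],
  [[0.138,0.89,0],[0,0,0.357],0],
  [[0.138,0.89,0],[0,0,0.357],0],
  [[0.138,0.89,0],[0,0,0.357],0],
  [[0.138,0.89,0],[0,0,0.357],0],
  [[0.138,0.89,0],[0,0,0.357],0],
  [[0.138,0.89,0],[0,0,0.357],0],
  [[0.138,0.34,0],[0,0,0.357],0],
])

```text
time_s: 37.75
eef_pos: [0.5419, 0.1225, 0.1461]
ee_rot: [-180.0, -0.0, 98.3]
wrist_force: [-0.2, -0.3, -1.4]
gripper_width: 0.0511
grip_force: 62.9
```

Request:
send_rows([
  [[0,0,0],[0,0,0],0],
  [[0,0,0],[0,0,0],0],
  [[0,0,0],[0,0,0],0],
])

```text
time_s: 38.05
eef_pos: [0.5418, 0.1175, 0.1464]
ee_rot: [-180.0, 0.0, 97.8]
wrist_force: [-0.2, 0.5, -2.0]
gripper_width: 0.0508
grip_force: 62.9
```

Request:
send_rows([
  [[0,0.05,-0.6],[0,0,0],0],
  [[0,0,-0.9],[0,0,0],0],
  [[0,0,-0.9],[0,0,0],0],
  [[0,0,-0.9],[0,0,0],0],
  [[0,0,-0.6],[0,0,0],0],
  [[0,0,-0.3],[0,0,0],0],
  [[0,0,-0.12],[0,0,0],0],
  [[0,0,0],[0,0,0],0],
  [[0,0,0],[0,0,0],0],
])

```text
time_s: 38.95
eef_pos: [0.5425, 0.1202, 0.0391]
ee_rot: [179.9, -0.0, 97.9]
wrist_force: [-0.7, -0.7, -0.9]
gripper_width: 0.0511
grip_force: 62.9
```

Request:
send_rows([
  [[0,0,0],[0,0,0],1],
  [[0,0,0],[0,0,0],1],
  [[0,0,0],[0,0,0],1],
  [[0,0,0],[0,0,0],1],
  [[0,0,0],[0,0,0],1],
  [[0,0,0],[0,0,0],1],
  [[0,0,0.4],[0,0,0],1],
  [[0,0,0.8],[0,0,0],1],
  [[0,0,1],[0,0,0],1],
  [[0,0,1],[0,0,0],1],
  [[0,0,1],[0,0,0],1],
  [[0,0,1],[0,0,0],1],
  [[0,0,1],[0,0,0],1],
  [[0,-0.4,0.4],[0,0,0],1],
  [[0,-0.8,0],[0,0,0],1],
  [[0,-0.9,0],[0,0,0],1],
  [[0,-0.9,0],[0,0,0],1],
  [[0,-0.9,0],[0,0,0],1],
  [[0,-0.9,0],[0,0,0],1],
  [[0,-0.9,0],[0,0,0],1],
])

```text
time_s: 40.95
eef_pos: [0.5412, -0.024, 0.2032]
ee_rot: [-180.0, 0.0, 97.9]
wrist_force: [0.8, 0.2, 0.2]
gripper_width: 0.0852
grip_force: 0.0
```

Request:
send_rows([
  [[0,-0.9,0],[0,0,0],1],
  [[0,-0.9,0],[0,0,0],1],
  [[0,-0.9,0],[0,0,0],1],
  [[0,-0.4,0],[0,0,0],1],
  [[0,0,0],[0,0,0],1],
  [[0,0,0],[0,0,0],1],
  [[0,0,0],[0,0,0],1],
])

```text
time_s: 41.65
eef_pos: [0.5419, -0.0983, 0.2031]
ee_rot: [-180.0, -0.0, 98.1]
wrist_force: [-0.9, -0.1, 0.1]
gripper_width: 0.0854
grip_force: 0.0
```

```bash
python3 caps.py; python3 -c "
from h import *
cv2.imwrite('pics/end.png',np.vstack([cam('scene')['frame'][110:290,150:450],cam('top')['frame'][190:310,150:450]]))"
```

```text
top yellow purple xy 542.0 119.9 r 25.6 z 0.105
top green purple xy 529.9 194.7 r 24.6 z 0.104
top blue purple xy 521.5 269.6 r 25.8 z 0.105
top red purple xy 512.1 344.8 r 26.0 z 0.104
41.75 [ 0.54197308 -0.09852448  0.2032048 ] [-1.79992294e+02 -2.41663299e-02  9.80496947e+01]
```

View pics/end.png

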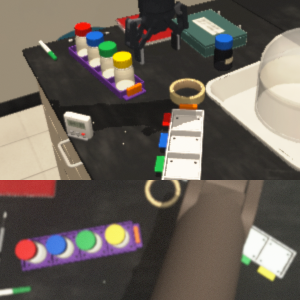

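All four bottles stand upright in the purple rack: from the orange bar, yellow, green, blue, red, each within about 3 mm of its place. The white rack is empty and the arm is clear, so I am handing in.

```bash
python3 -c "
from workcell import robot
print(robot.job_done())"
```

```text
the job is handed in; nothing more can be done
None
```

The job is handed in, though the hand-in gave no verdict: by my last check all four bottles stand upright in the purple rack in reverse order (yellow, green, blue, red from the orange bar), each within about 3 mm of its place, at about 42 s of the 112 s allowed.

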